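Advance the sample carousel with one turn of its hand wheel

TASK

Bring the next vial under the reader: push the indexer's hand wheel clockwise (seen from above) by its upright handle through exactly one full turn, so that the handle stands at the index mark again, without running past it. Push the handle with the fingertips or the outside of the fingers, do not grip it; then leave everything clear and do not disturb the pot, the bottle and the slide box standing around.

Things in the scene. Friction and masses are not known exactly. Their poses are not given: they have to be found in the camera images.
- unit: white sample indexer fixed to the table: two joined round drums 200 mm across, 45 mm high, one under the hand wheel, one under the vial carousel. Origin on the wheel's vertical axis at table height, z up. Carousel axis 200 mm along its +y (vial tops 87 mm above the table); 240 to 342 mm along +y a reader head on a post, 140 mm high. Index mark along -x. Yaw varies
- wheel (a joint): turn of the hand wheel in rad about its vertical axis: 0 at the start (handle at the index mark), grows clockwise seen from above, one full turn is 6.28. No detents or spring: it stays where it is left; dry friction takes about 2 N at the handle. It can be turned past one turn
- handle: upright black handle of the hand wheel, a plain cylinder 18 mm across and 50 mm high, standing on the rim above one spoke, 68 mm from the wheel's axis. Origin at its foot's centre, 85 mm above the table (top at 135 mm). It goes round with the wheel and is a sleeve that spins freely on its own pin
- index_mark (a point): dark steel tab on the unit's drum just outside the rim, 6 mm wide and 16 mm long, 89 mm from the wheel's axis; the point is the middle of its top, 78 mm above the table
- carousel (a joint): turn of the vial carousel in rad, geared to the wheel: one eighth of the wheel's turn, 0 at the start, 0.785 after one full turn. 180 mm across, with eight small amber vials fixed in it
- pot: bystander: loose specimen pot with screw lid, 44 mm across, 58 mm high, origin under its centre
- reagent: bystander: loose reagent bottle, 42 mm across, 88 mm high, origin under its centre
- slidebox: bystander: loose slide box, grey with a white lid, 80 x 34 x 30 mm, origin under its centre
- wheel_hub (a point): middle of the hub's top, on the wheel's axis, 88 mm above the table. The wheel is bright steel, 150 mm across, with a round rim 14 mm thick (top 85 mm above the table), three spokes and a hub 40 mm across

How it is judged (in metres and radians):
On the way, in this order (a step that is already met when the one before it is completed fails the run):
1. the fingers push the handle past the first quarter turn (value of joint wheel between 1.3 and 2.1 rad and contact force between the fingers and handle above 0.3 N).
2. the fingers push the handle past the half turn (value of joint wheel between 2.9 and 3.7 rad and contact force between the fingers and handle above 0.3 N).
3. the fingers push the handle past three quarters of a turn (value of joint wheel between 4.4 and 5.2 rad and contact force between the fingers and handle above 0.3 N).
At the end, for the whole second after the job is handed in: the wheel stands still one full turn clockwise from its start, within 0.16 rad (9 degrees), the carousel has moved on by one vial (0.785 rad within 0.04), and pot, bottle and slide box are within 20 mm of where they stood (value of joint wheel between 6.123 and 6.443 rad and value of joint carousel between 0.745 and 0.825 rad and velocity of joint wheel between -0.05 and 0.05 rad/s and distance of each of pot, reagent, slidebox from where it was at the start of the episode below 0.02 m); the robot touches nothing.
It fails at once if the wheel is run more than 0.35 rad past one full turn (value of joint wheel above 6.633 rad).
It fails at once if the wheel is turned backwards from the start by more than 0.3 rad (value of joint wheel below -0.3 rad).
It fails at once if the handle is gripped or pressed hard (over 30 N) (contact force between the fingers and handle above 30 N).
It fails at once if a bystander is pushed, lifted or carried more than 20 mm (distance of any of pot, reagent, slidebox from where it was at the start of the episode above 0.02 m).
It fails at once if a bystander is knocked over (angle between any of pot, reagent, slidebox's own z axis and vertical above 0.5 rad).
It also fails if it takes over 56 s, if anything falls off the work surface, if the arm or the gripper's body presses on something with over 40 N, if the wrist force passes 120 N, or if a joint passes its speed limit or range.

ROBOT

A 7-joint arm with a two-finger parallel gripper is mounted at the origin on the work surface. World frame = base frame: x ahead of the robot, y to its left, z up, the work surface at z = 0. Lengths are in mm, angles in rad, forces in N, time in s.
With the tool pointing down it reaches from about 400 to 850 mm from the base axis. Payload 6.9 kg.
Tool frame: the origin (TCP) lies on the mounting face of the last link; the fingertips stand 173 mm ahead of it and the grasp point (between the pads) lies 155 mm ahead of it; z points along the fingers, y is the direction in which the jaws open and shut (so a half turn about z gives the same grasp; the last joint's range is limited). The gripper opens to 85 mm and grips with 20 to 120 N. Pads are 22 mm wide; open, the fingers measure 114 mm over their backs; the gripper's body (76 mm by 85 mm) begins 54 mm behind the grasp point. The pads swing forward as they close: fully open they stand 13 mm farther back than shut.
Start: joints at [-1.002, 0.507, -0.238, 1.5, 0.126, 1.149, -0.155], TCP at [279.054, 559.237, 404.675] pointing down, gripper open.
Joint ranges: [-3.08, 3.08], [-0.24, 2.05], [-1.43, 1.35], [0, 2.5], [-1.52, 4.66], [0.17, 1.96], [-2.89, 2.89]. Speed limits (rad/s): [2.39, 2.39, 3.14, 3.14, 3.14, 3.14, 3.14].

INTERFACE

Orientations are given as a rotation vector (axis times angle).
In Python, from station import ctrl gives the robot as it stands.
- The arm moves only by the tool apply_moves, never from a script. Its argument "increments" is a list of rows, each an object with "jaw": the finger opening in mm, from 0 to 85.4; "dp": the shift along the tool's x, y, z in units of 40 mm (1.0 is 40 mm), a list of three; "roll": the turn about the tool's z in units of 8 degrees (1.0 is 8 degrees). In form: [{"jaw": jaw, "dp": [x, y, z], "roll": roll}, ...]. A call has 1 to 12 rows; each row is the pose to reach, as a shift and turn from the pose measured when the call began, along the tool's axes at that moment; what a row does not reach only later rows make up. A row lasts 1/10 s, in which the tool goes at most 50 mm and 8.59 degrees, less where a joint would pass 70% of its speed; a pose out of reach is approached as far as the arm can. A call with a gripper value outside its range is refused whole. The fingers move at their own pace and stop on an object; the grip force is fixed at half the most. Time passes only in rows, so rows that repeat a pose let the fingers close. It gives the time, the measured TCP pose, the force and the opening at its end, in the units of the state.
- ctrl.state(): the state, without advancing time (a new reading comes with each control period).
- ctrl.grab_frame(name): name is "scene" or "side" or "wrist"; returns the picture (384x512x3 uint8, red, green, blue); there is no depth.
- ctrl.camera_params(name): a dict with "fov_y" (degrees; the focal length in pixels is half the picture's height over the tangent of half this angle, whatever the lens; pixels are square), "cx", "cy" (the principal point, pixels), "R" (3x3) and "t" (3): a world point X has camera coordinates R X + t. Camera axes: x right, y down, z forward; pixel columns grow to the right and rows downward; lengths in mm; the calibration is good to about 2 mm. A picture is of the moment at which its call begins: read the wrist's pose just before it. camera_params takes no time and is no camera call; for the wrist camera it gives the pose at the moment of the call.
- ctrl.job_done(): hands the job in, once; it reports no verdict.
The state is a dict: "time": time; "joint_positions": joint angles; "dq": joint speeds; "tau": joint torques, N m; "eef_pos": TCP position; "eef_rot": TCP orientation; "wrist_force": force on the tool from outside, world axes, zero at the start; "ft_torque": the same for the moment, N m; "gripper_width": finger opening in mm.
Only numpy, scipy, OpenCV 4.12 (cv2) and the standard library are available. Lean on these libraries where they do the work, as an engineer would, in place of code of your own. Each camera call takes 0.05 s, during which the arm holds its last target.

## Working session

There is one attempt and no reset: what is moved stays moved. The work goes in short steps, Python scripts to look and compute and a tool call to move; the robot and the scene stay as the last step left them, time stands still between calls to the robot, and variables do not carry over. Pictures are saved under pics/ and viewed, and the job is handed in when it is done.

Besides the shell and the picture viewer there is one more tool, called after "Call:" as name(argument=value, ...) on one line, values as JSON. apply_moves: Moves the arm, as the interface text tells. Its arguments: {"type":"object","properties":{"increments":{"type":"array","items":{"type":"object","properties":{"jaw":{"type":"number"},"dp":{"type":"array","items":{"type":"number"}},"roll":{"type":"number"}}}}},"required":["increments"]}

```bash
mkdir -p pics; ls; python3 - <<'E'
from station import ctrl
import cv2,numpy as np
s=ctrl.state();print({k:np.round(v,3) for k,v in s.items()})
for n in ["scene","side","wrist"]:
    p=ctrl.camera_params(n);print(n,{k:np.round(v,4).tolist() for k,v in p.items()})
    im=ctrl.grab_frame(n);cv2.imwrite(f"pics/{n}0.png",im[...,::-1])
E
```

```text
pics
{'time': np.float64(0.0), 'joint_positions': array([-1.002,  0.508, -0.238,  1.501,  0.126,  1.149, -0.155]), 'dq': array([-0.   ,  0.   ,  0.001,  0.   ,  0.001, -0.001,  0.001]), 'tau': array([-1.0000e-03, -6.2058e+01, -2.1870e+00, -2.4966e+01,  1.3000e-02,
        1.2000e-02,  0.0000e+00]), 'eef_pos': array([279.022, 559.033, 403.853]), 'eef_rot': array([-7.200e-01, -3.057e+00,  3.000e-03]), 'wrist_force': array([-0.18 ,  0.61 ,  0.209]), 'ft_torque': array([-0.012,  0.007, -0.038]), 'gripper_width': np.float64(85.297)}
scene {'fov_y': 56.9037, 'cx': 258.7222, 'cy': 191.1901, 'R': [[-0.6819, 0.7311, -0.0205], [0.5362, 0.4807, -0.6938], [-0.4974, -0.4841, -0.7199]], 't': [430.8585, -250.2982, 1090.5514]}
side {'fov_y': 56.3848, 'cx': 248.9748, 'cy': 190.4574, 'R': [[-0.9855, -0.1697, -0.008], [-0.0926, 0.5759, -0.8123], [0.1424, -0.7997, -0.5832]], 't': [581.4229, 131.9096, 779.1679]}
wrist {'fov_y': 63.6847, 'cx': 256.2344, 'cy': 190.46, 'R': [[0.4466, 0.8947, -0.0021], [0.8523, -0.4247, 0.3053], [0.2722, -0.1382, -0.9523]], 't': [-622.9032, -39.5414, 379.9]}
```

View pics/scene0.png

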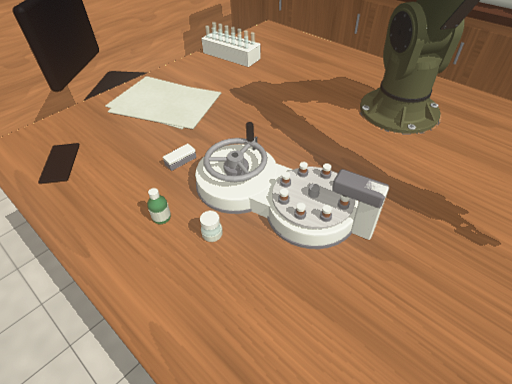

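View pics/side0.png

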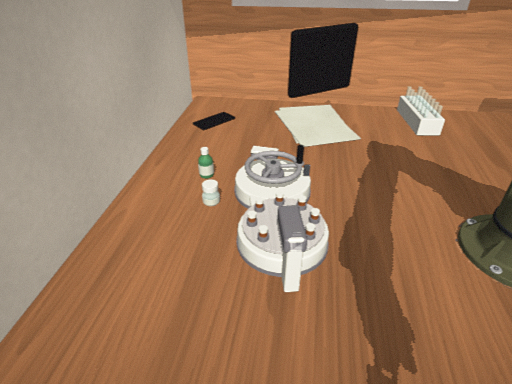

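View pics/wrist0.png

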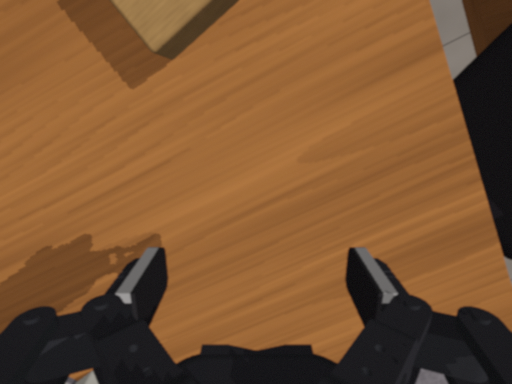

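```bash
python3 - <<'E'
import cv2
a=cv2.imread("pics/scene0.png")[110:260,135:335];b=cv2.imread("pics/side0.png")[130:230,180:330]
cv2.imwrite("pics/z1.png",cv2.resize(a,None,fx=4,fy=4,interpolation=2));cv2.imwrite("pics/z2.png",cv2.resize(b,None,fx=5,fy=5,interpolation=2))
E
```

```text
(no output)
```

View pics/z1.png

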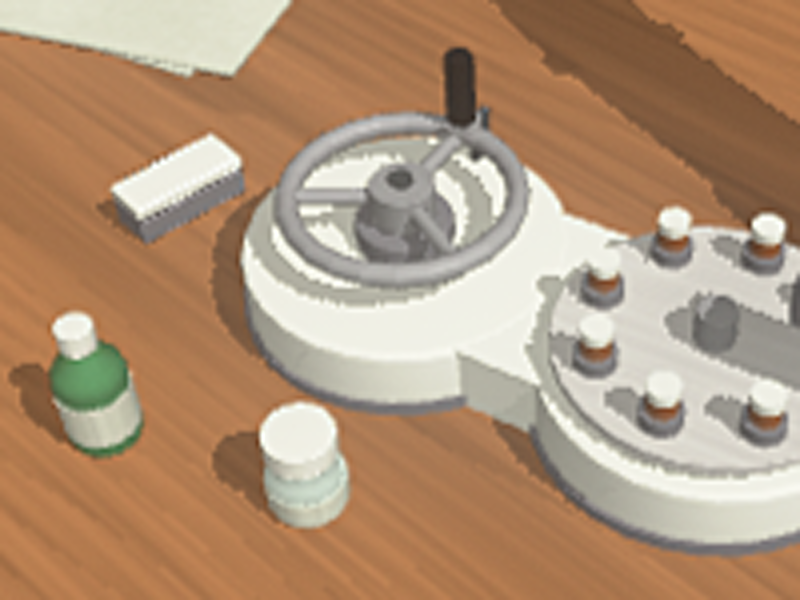

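View pics/z2.png

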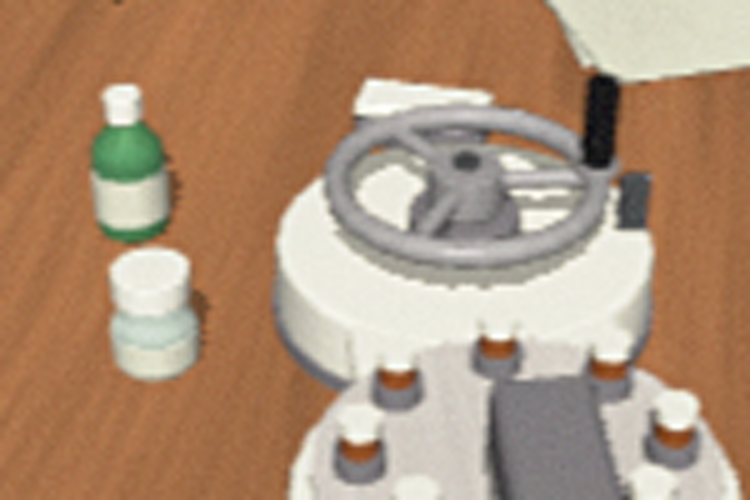

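```bash
cat > geo.py <<'E'
import numpy as np
from station import ctrl
def ray(n,px,p=None):
    p=p or ctrl.camera_params(n);R=np.array(p['R']);t=np.array(p['t']);f=192/np.tan(np.radians(p['fov_y'])/2)
    d=R.T@np.array([(px[0]-p['cx'])/f,(px[1]-p['cy'])/f,1]);return -R.T@t,d/np.linalg.norm(d)
def plane(n,px,z,p=None):
    o,d=ray(n,px,p);return o+d*(z-o[2])/d[2]
def tri(a,b):
    A=[];B=[]
    M=np.zeros((3,3));v=np.zeros(3)
    for n,px in(a,b):
        o,d=ray(n,px);P=np.eye(3)-np.outer(d,d);M+=P;v+=P@o
    return np.linalg.solve(M,v)
def proj(n,X,p=None):
    p=p or ctrl.camera_params(n);c=np.array(p['R'])@X+np.array(p['t']);f=192/np.tan(np.radians(p['fov_y'])/2)
    return c[:2]/c[2]*f+[p['cx'],p['cy']]
E
python3 - <<'E'
from geo import *
np.set_printoptions(precision=1,suppress=True)
for nm,a,b,z in [("hub",(235.2,155),(273.4,161.8),88),("top",(249.8,122.8),(300.6,146),135),("foot",(250.2,140),(299.6,162.2),85),
 ("pot",(135+300/4,110+428/4),(180+150/5,130+265/5),58),("bottle",(135+74/4,110+328/4),(180+122/5,130+94/5),88),("box",(135+178/4,110+172/4),(180+424/5,130+96/5),30)]:
    print(nm,plane("scene",a,z),plane("side",b,z),tri(("scene",a),("side",b)))
E
```

```text
hub [ 553.9 -144.8   88. ] [ 550.4 -144.5   88. ] [ 551.  -148.2   85.1]
top [ 486.7 -160.1  135. ] [ 484.8 -152.9  135. ] [ 484.5 -162.3  131.3]
foot [ 487.7 -160.5   85. ] [ 483.9 -158.    85. ] [ 484.  -164.3   81.1]
pot [703.5 -69.3  58. ] [700.3 -67.1  58. ] [701.8 -71.8  54.6]
bottle [ 752.  -187.6   88. ] [ 744.6 -183.2   88. ] [ 748.8 -195.2   80.7]
box [ 599.4 -311.2   30. ] [ 594.1 -310.1   30. ] [ 595.4 -317.9   24.8]
```

```bash
cat >> geo.py <<'E'
from scipy.spatial.transform import Rotation as Ro
def totool(P):
    s=ctrl.state();R=Ro.from_rotvec(s['eef_rot']).as_matrix()
    return np.round((np.atleast_2d(P)-s['eef_pos'])@R/40,2)
E
python3 - <<'E'
from geo import *
s=ctrl.state();print(Ro.from_rotvec(s['eef_rot']).as_matrix().round(3))
print(totool([[492,-215,404],[492,-215,280]]))
E
```

```text
[[-0.895  0.446 -0.001]
 [ 0.446  0.895 -0.001]
 [ 0.    -0.001 -1.   ]]
[[-13.4  -14.94   0.02]
 [-13.4  -14.94   3.12]]
```

Call:
apply_moves(increments=[{"jaw":0,"dp":[-13.4,-14.94,0],"roll":6.56},{"jaw":0,"dp":[-13.4,-14.94,0],"roll":6.56},{"jaw":0,"dp":[-13.4,-14.94,0],"roll":6.56},{"jaw":0,"dp":[-13.4,-14.94,0],"roll":6.56},{"jaw":0,"dp":[-13.4,-14.94,0],"roll":6.56},{"jaw":0,"dp":[-13.4,-14.94,0],"roll":6.56},{"jaw":0,"dp":[-13.4,-14.94,0],"roll":6.56},{"jaw":0,"dp":[-13.4,-14.94,0],"roll":6.56},{"jaw":0,"dp":[-13.4,-14.94,0],"roll":6.56},{"jaw":0,"dp":[-13.4,-14.94,0],"roll":6.56},{"jaw":0,"dp":[-13.4,-14.94,0],"roll":6.56},{"jaw":0,"dp":[-13.4,-14.94,0],"roll":6.56}])

```text
time: 1.35
eef_pos: [438.1, -21.3, 405.0]
eef_rot: [1.997, 2.424, -0.001]
wrist_force: [2.2, 0.6, 0.0]
gripper_width: 0.2
```

```bash
python3 - <<'E'
from geo import *
s=ctrl.state();print(s['joint_positions'].round(2) if hasattr(s['joint_positions'],'round') else s['joint_positions'],s['eef_pos'],Ro.from_rotvec(s['eef_rot']).as_matrix().round(3))
print(totool([[492,-215,404],[492,-215,280]]))
E
```

```text
[-0.19  0.22  0.22  1.96 -0.06  0.96  0.26] [438.05274642 -21.25744156 404.96354141] [[-0.191  0.982 -0.   ]
 [ 0.982  0.191 -0.001]
 [-0.001 -0.    -1.   ]]
[[-5.01  0.4   0.03]
 [-5.01  0.4   3.13]]
```

Call:
apply_moves(increments=[{"jaw":0,"dp":[-5.01,0.4,0],"roll":0},{"jaw":0,"dp":[-5.01,0.4,0],"roll":0},{"jaw":0,"dp":[-5.01,0.4,0],"roll":0},{"jaw":0,"dp":[-5.01,0.4,0],"roll":0},{"jaw":0,"dp":[-5.01,0.4,0],"roll":0},{"jaw":0,"dp":[-5.01,0.4,0],"roll":0},{"jaw":0,"dp":[-5.01,0.4,1],"roll":0},{"jaw":0,"dp":[-5.01,0.4,2],"roll":0},{"jaw":0,"dp":[-5.01,0.4,3.05],"roll":0},{"jaw":0,"dp":[-5.01,0.4,3.05],"roll":0}])

```text
time: 2.35
eef_pos: [490.5, -212.0, 278.9]
eef_rot: [-1.989, -2.42, 0.005]
wrist_force: [-1.4, 0.5, 0.7]
gripper_width: -0.2
```

```bash
python3 - <<'E'
from geo import *
import cv2
for n in ["scene","side","wrist"]:
    cv2.imwrite(f"pics/{n}1.png",ctrl.grab_frame(n)[...,::-1])
a=cv2.imread("pics/scene1.png")[90:240,180:300];b=cv2.imread("pics/side1.png")[90:210,220:360]
cv2.imwrite("pics/z3.png",np.hstack([cv2.resize(a,(480,600),interpolation=2)[:480],cv2.resize(b,None,fx=4,fy=4,interpolation=2)])[:, :800] if 0 else cv2.resize(a,None,fx=4,fy=4,interpolation=2))
cv2.imwrite("pics/z4.png",cv2.resize(b,None,fx=4,fy=4,interpolation=2))
print(ctrl.camera_params("wrist"),ctrl.state()['eef_pos'])
E
```

```text
{'fov_y': 63.68468604173138, 'cx': 256.2343960617878, 'cy': 190.45995916919298, 'R': array([[ 0.98135229,  0.19221263,  0.00141297],
       [ 0.18252263, -0.93413418,  0.3067227 ],
       [ 0.06027588, -0.30074513, -0.95179787]]), 't': array([-441.72546404, -294.35839337,  170.55920743])} [ 492.68129811 -214.40112531  284.79250252]
```

View pics/z3.png

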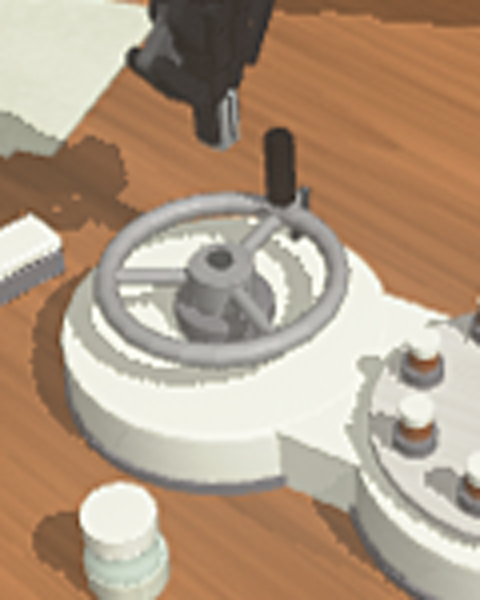

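View pics/z4.png

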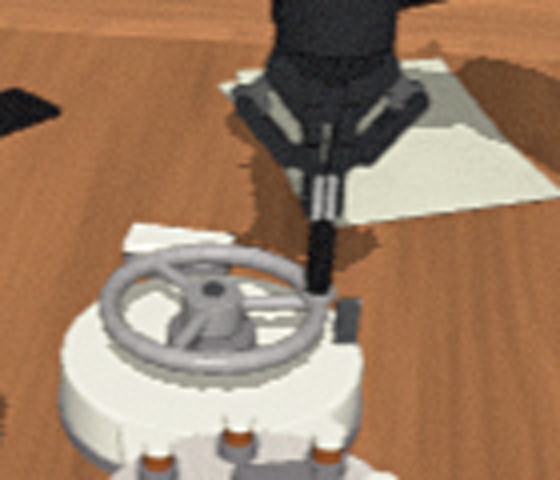

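View pics/wrist1.png

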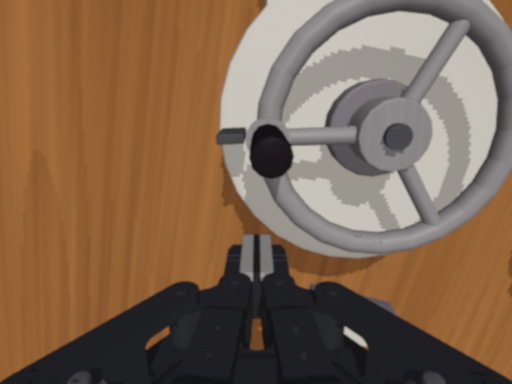

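```bash
python3 - <<'E'
from geo import *
np.set_printoptions(precision=1,suppress=True)
hub=plane("wrist",(396,136.5),88);h=plane("wrist",(271.5,157.5),135);f=plane("wrist",(268,136),85)
print("hub",hub,"handle top",h,"foot",f, np.linalg.norm((h-hub)[:2]),np.degrees(np.arctan2(*(h-hub)[1::-1])),np.degrees(np.arctan2(*(f-hub)[1::-1])))
print("tab",plane("wrist",(232,136),78))
s=ctrl.state();e=np.array(s['eef_pos']);print(e)
for z in (120,110,100,90): print(z,proj("scene",np.r_[e[:2],z]),proj("side",np.r_[e[:2],z]),proj("wrist",np.r_[e[:2],z]))
print(Ro.from_rotvec(s['eef_rot']).as_matrix().round(3))
E
```

```text
hub [ 554.6 -147.1   88. ] handle top [ 487.7 -161.8  135. ] foot [ 487.9 -160.3   85. ] 68.51043903320964 -167.63871865962523 -168.80259492812323
tab [ 468.4 -165.1   78. ]
[ 492.7 -214.4  284.8]
120 [232.3 120.4] [298.5 139.7] [257.7 257.5]
110 [232.6 123.8] [298.2 143.1] [257.6 247.6]
100 [232.9 127.2] [297.9 146.4] [257.5 238.8]
90 [233.2 130.5] [297.6 149.7] [257.4 230.9]
[[-0.2  1.   0. ]
 [ 1.   0.2 -0. ]
 [-0.   0.  -1. ]]
```

```bash
cat > arc.py <<'E'
from geo import *
import sys
HUB=np.array([554.,-146.5]);YAW=0.2
def peg(a,r=68,z=278):
    c,s=np.cos(YAW),np.sin(YAW);u=np.array([-r*np.cos(a),r*np.sin(a)])
    return np.r_[HUB+[c*u[0]-s*u[1],s*u[0]+c*u[1]],z]
if __name__=="__main__":
    s=ctrl.state();d=np.array(s['eef_pos'])[:2]-HUB;c,q=np.cos(YAW),np.sin(YAW)
    u=[c*d[0]+q*d[1],-q*d[0]+c*d[1]]
    print("now r %.1f a %.3f"%(np.hypot(*u),np.arctan2(u[1],-u[0])),s['time'],np.round(s['wrist_force'],1))
    A=eval(sys.argv[1])
    for a,t in zip(A,totool([peg(a) for a in A])): print(round(a,3),t.tolist())
E
python3 arc.py "[-0.5,-0.45,-0.42,-0.39,-0.36,-0.33,-0.30,-0.26,-0.22,-0.17,-0.12,-0.07]"
```

```text
now r 91.5 a -0.636 2.5 [1.2 0.5 0.9]
-0.5 [0.55, 0.34, 0.17]
-0.45 [0.62, 0.3, 0.17]
-0.42 [0.67, 0.28, 0.17]
-0.39 [0.71, 0.26, 0.17]
-0.36 [0.76, 0.24, 0.17]
-0.33 [0.81, 0.23, 0.17]
-0.3 [0.86, 0.21, 0.17]
-0.26 [0.92, 0.19, 0.17]
-0.22 [0.99, 0.17, 0.17]
-0.17 [1.07, 0.16, 0.17]
-0.12 [1.16, 0.14, 0.17]
-0.07 [1.24, 0.14, 0.17]
```

Call:
apply_moves(increments=[{"jaw":0,"dp":[0.55,0.34,0.17],"roll":0},{"jaw":0,"dp":[0.62,0.3,0.17],"roll":0},{"jaw":0,"dp":[0.67,0.28,0.17],"roll":0},{"jaw":0,"dp":[0.71,0.26,0.17],"roll":0},{"jaw":0,"dp":[0.76,0.24,0.17],"roll":0},{"jaw":0,"dp":[0.81,0.23,0.17],"roll":0},{"jaw":0,"dp":[0.86,0.21,0.17],"roll":0},{"jaw":0,"dp":[0.92,0.19,0.17],"roll":0},{"jaw":0,"dp":[0.99,0.17,0.17],"roll":0},{"jaw":0,"dp":[1.07,0.16,0.17],"roll":0},{"jaw":0,"dp":[1.16,0.14,0.17],"roll":0},{"jaw":0,"dp":[1.24,0.14,0.17],"roll":0}])

```text
time: 3.7
eef_pos: [488.6, -164.5, 278.0]
eef_rot: [1.995, 2.424, -0.0]
wrist_force: [0.9, -1.4, 1.3]
gripper_width: 0.0
```

```bash
python3 - <<'E'
from geo import *
import cv2
s=ctrl.state();print(s['eef_pos'])
cv2.imwrite("pics/wrist2.png",ctrl.grab_frame("wrist")[...,::-1])
E
python3 arc.py "[-0.02+0.08*i for i in range(12)]"
```

```text
[ 488.58566165 -164.4633878   278.0322567 ]
now r 67.7 a -0.059 3.75 [ 0.6 -1.   0.8]
-0.02 [0.07, -0.01, -0.0]
0.06 [0.2, -0.01, -0.0]
0.14 [0.34, 0.0, -0.0]
0.22 [0.47, 0.03, -0.0]
0.3 [0.6, 0.06, -0.0]
0.38 [0.73, 0.11, -0.0]
0.46 [0.86, 0.16, -0.0]
0.54 [0.98, 0.23, -0.0]
0.62 [1.09, 0.3, -0.0]
0.7 [1.2, 0.38, -0.0]
0.78 [1.3, 0.47, -0.0]
0.86 [1.39, 0.57, -0.0]
```

View pics/wrist2.png

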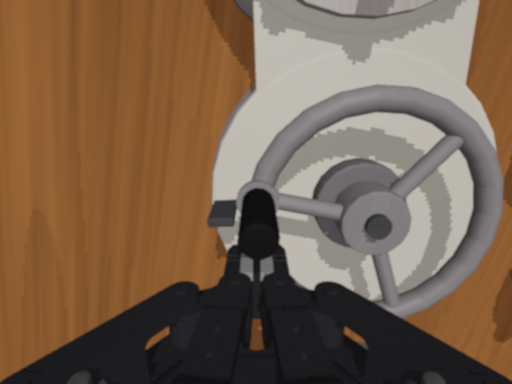

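```bash
python3 - <<'E'
from arc import *
def w(px,z): 
    d=plane("wrist",px,z)[:2]-HUB;c,q=np.cos(YAW),np.sin(YAW);u=[c*d[0]+q*d[1],-q*d[0]+c*d[1]];return np.hypot(*u),np.arctan2(u[1],-u[0])
print(w((259,237),135),w((258,194),85),plane("wrist",(377,226.5),88))
E
```

```text
(np.float64(69.47775305751159), np.float64(0.2613927372173084)) (np.float64(69.87802154700611), np.float64(0.2794963027499336)) [ 553.22537733 -145.97656431   88.        ]
```

Call:
apply_moves(increments=[{"jaw":0,"dp":[0.07,-0.01,0],"roll":0},{"jaw":0,"dp":[0.2,-0.01,0],"roll":0},{"jaw":0,"dp":[0.34,0,0],"roll":0},{"jaw":0,"dp":[0.47,0.03,0],"roll":0},{"jaw":0,"dp":[0.6,0.06,0],"roll":0},{"jaw":0,"dp":[0.73,0.11,0],"roll":0},{"jaw":0,"dp":[0.86,0.16,0],"roll":0},{"jaw":0,"dp":[0.98,0.23,0],"roll":0},{"jaw":0,"dp":[1.09,0.3,0],"roll":0},{"jaw":0,"dp":[1.2,0.38,0],"roll":0},{"jaw":0,"dp":[1.3,0.47,0],"roll":0},{"jaw":0,"dp":[1.39,0.57,0],"roll":0}])

```text
time: 4.95
eef_pos: [500.2, -104.5, 277.8]
eef_rot: [1.995, 2.426, -0.0]
wrist_force: [-1.3, -3.2, 0.2]
gripper_width: -0.4
```

```bash
python3 - <<'E'
from geo import *
import cv2
cv2.imwrite("pics/wrist3.png",ctrl.grab_frame("wrist")[...,::-1])
E
python3 arc.py "[0.88+0.08*i for i in range(12)]"
```

```text
now r 68.4 a 0.879 5.0 [ 0.8 -0.6  0.1]
0.88 [-0.01, 0.01, -0.01]
0.96 [0.08, 0.11, -0.01]
1.04 [0.15, 0.23, -0.01]
1.12 [0.22, 0.35, -0.01]
1.2 [0.27, 0.47, -0.01]
1.28 [0.32, 0.6, -0.01]
1.36 [0.35, 0.73, -0.01]
1.44 [0.37, 0.87, -0.01]
1.52 [0.39, 1.0, -0.01]
1.6 [0.39, 1.14, -0.0]
1.68 [0.38, 1.27, -0.0]
1.76 [0.36, 1.41, -0.0]
```

View pics/wrist3.png

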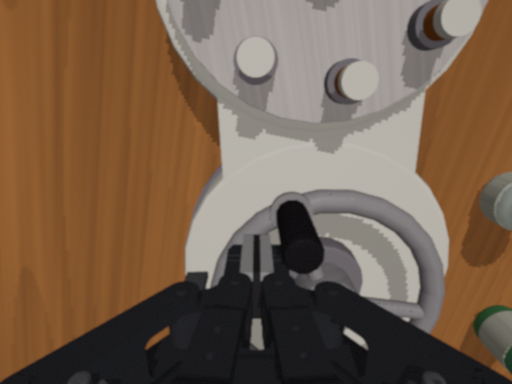

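Call:
apply_moves(increments=[{"jaw":0,"dp":[0.04,0.05,0],"roll":0},{"jaw":0,"dp":[0.08,0.11,0],"roll":0},{"jaw":0,"dp":[0.15,0.23,0],"roll":0},{"jaw":0,"dp":[0.22,0.35,0],"roll":0},{"jaw":0,"dp":[0.27,0.47,0],"roll":0},{"jaw":0,"dp":[0.32,0.6,0],"roll":0},{"jaw":0,"dp":[0.35,0.73,0],"roll":0},{"jaw":0,"dp":[0.37,0.87,0],"roll":0},{"jaw":0,"dp":[0.39,1.0,0],"roll":0},{"jaw":0,"dp":[0.39,1.14,0],"roll":0},{"jaw":0,"dp":[0.38,1.27,0],"roll":0},{"jaw":0,"dp":[0.36,1.41,0],"roll":0}])

```text
time: 6.2
eef_pos: [553.6, -78.5, 277.7]
eef_rot: [1.994, 2.427, 0.0]
wrist_force: [-3.1, -1.6, -2.2]
gripper_width: 0.3
```

```bash
python3 - <<'E'
from geo import *
import cv2
cv2.imwrite("pics/wrist4.png",ctrl.grab_frame("wrist")[...,::-1])
E
python3 arc.py "[1.78+0.08*i for i in range(12)]"
```

```text
now r 68.1 a 1.780 6.25 [-0.4 -0.2 -2.7]
1.78 [-0.0, -0.0, -0.01]
1.86 [-0.04, 0.13, -0.01]
1.94 [-0.08, 0.26, -0.01]
2.02 [-0.13, 0.39, -0.01]
2.1 [-0.2, 0.51, -0.0]
2.18 [-0.27, 0.62, -0.0]
2.26 [-0.35, 0.73, -0.0]
2.34 [-0.44, 0.83, -0.0]
2.42 [-0.54, 0.93, -0.0]
2.5 [-0.64, 1.01, -0.0]
2.58 [-0.76, 1.09, -0.0]
2.66 [-0.87, 1.16, -0.0]
```

View pics/wrist4.png

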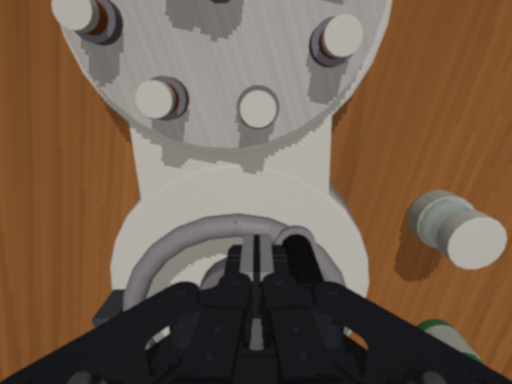

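Call:
apply_moves(increments=[{"jaw":0,"dp":[-0.02,0.06,0],"roll":0},{"jaw":0,"dp":[-0.04,0.13,0],"roll":0},{"jaw":0,"dp":[-0.08,0.26,0],"roll":0},{"jaw":0,"dp":[-0.13,0.39,0],"roll":0},{"jaw":0,"dp":[-0.2,0.51,0],"roll":0},{"jaw":0,"dp":[-0.27,0.62,0],"roll":0},{"jaw":0,"dp":[-0.35,0.73,0],"roll":0},{"jaw":0,"dp":[-0.44,0.83,0],"roll":0},{"jaw":0,"dp":[-0.54,0.93,0],"roll":0},{"jaw":0,"dp":[-0.64,1.01,0],"roll":0},{"jaw":0,"dp":[-0.76,1.09,0],"roll":0},{"jaw":0,"dp":[-0.87,1.16,0],"roll":0}])

```text
time: 7.45
eef_pos: [607.4, -103.7, 277.8]
eef_rot: [1.993, 2.426, 0.002]
wrist_force: [-1.1, 2.4, -1.5]
gripper_width: 0.3
```

```bash
python3 - <<'E'
from geo import *
import cv2
cv2.imwrite("pics/wrist5.png",ctrl.grab_frame("wrist")[...,::-1])
cv2.imwrite("pics/scene5.png",ctrl.grab_frame("scene")[...,::-1])
E
python3 arc.py "[2.66+0.08*i for i in range(12)]"
```

```text
now r 68.2 a 2.675 7.55 [-1.2 -0.1 -0.5]
2.66 [0.02, -0.02, -0.0]
2.74 [-0.1, 0.04, -0.0]
2.82 [-0.23, 0.09, 0.0]
2.9 [-0.36, 0.13, 0.0]
2.98 [-0.49, 0.16, 0.0]
3.06 [-0.63, 0.17, 0.0]
3.14 [-0.76, 0.18, 0.0]
3.22 [-0.9, 0.18, 0.0]
3.3 [-1.03, 0.16, 0.0]
3.38 [-1.17, 0.13, 0.0]
3.46 [-1.3, 0.1, 0.0]
3.54 [-1.43, 0.05, 0.0]
```

View pics/wrist5.png

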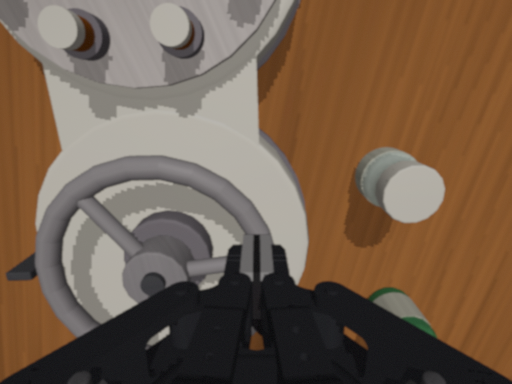

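View pics/scene5.png

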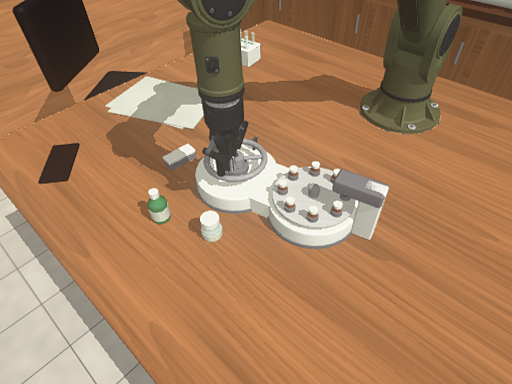

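Call:
apply_moves(increments=[{"jaw":0,"dp":[-0.04,0.01,0],"roll":0},{"jaw":0,"dp":[-0.1,0.04,0],"roll":0},{"jaw":0,"dp":[-0.23,0.09,0],"roll":0},{"jaw":0,"dp":[-0.36,0.13,0],"roll":0},{"jaw":0,"dp":[-0.49,0.16,0],"roll":0},{"jaw":0,"dp":[-0.63,0.17,0],"roll":0},{"jaw":0,"dp":[-0.76,0.18,0],"roll":0},{"jaw":0,"dp":[-0.9,0.18,0],"roll":0},{"jaw":0,"dp":[-1.03,0.16,0],"roll":0},{"jaw":0,"dp":[-1.17,0.13,0],"roll":0},{"jaw":0,"dp":[-1.3,0.1,0],"roll":0},{"jaw":0,"dp":[-1.43,0.05,0],"roll":0}])

```text
time: 8.75
eef_pos: [620.8, -160.5, 278.1]
eef_rot: [1.992, 2.424, 0.003]
wrist_force: [0.0, 2.2, 0.1]
gripper_width: 0.3
```

```bash
python3 - <<'E'
from geo import *
import cv2
cv2.imwrite("pics/wrist6.png",ctrl.grab_frame("wrist")[...,::-1])
E
python3 arc.py "[3.54+0.08*i for i in range(12)]"
```

```text
now r 68.2 a -2.715 8.8 [-0.1  0.9 -0.9]
3.54 [0.05, 0.01, 0.01]
3.62 [-0.08, -0.04, 0.01]
3.7 [-0.19, -0.11, 0.01]
3.78 [-0.31, -0.19, 0.01]
3.86 [-0.41, -0.27, 0.01]
3.94 [-0.51, -0.36, 0.01]
4.02 [-0.61, -0.46, 0.01]
4.1 [-0.69, -0.57, 0.01]
4.18 [-0.76, -0.68, 0.01]
4.26 [-0.83, -0.8, 0.01]
4.34 [-0.88, -0.93, 0.0]
4.42 [-0.93, -1.06, 0.0]
```

View pics/wrist6.png

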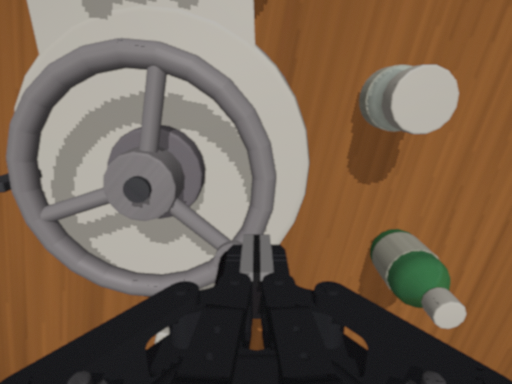

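Call:
apply_moves(increments=[{"jaw":0,"dp":[-0.04,-0.02,0],"roll":0},{"jaw":0,"dp":[-0.1,-0.05,0],"roll":0},{"jaw":0,"dp":[-0.19,-0.11,0],"roll":0},{"jaw":0,"dp":[-0.31,-0.19,0],"roll":0},{"jaw":0,"dp":[-0.41,-0.27,0],"roll":0},{"jaw":0,"dp":[-0.51,-0.36,0],"roll":0},{"jaw":0,"dp":[-0.61,-0.46,0],"roll":0},{"jaw":0,"dp":[-0.69,-0.57,0],"roll":0},{"jaw":0,"dp":[-0.76,-0.68,0],"roll":0},{"jaw":0,"dp":[-0.83,-0.8,0],"roll":0},{"jaw":0,"dp":[-0.88,-0.93,0],"roll":0},{"jaw":0,"dp":[-0.93,-1.06,0],"roll":0}])

```text
time: 10.0
eef_pos: [585.6, -206.8, 278.2]
eef_rot: [1.994, 2.422, 0.001]
wrist_force: [1.2, 1.0, -1.0]
gripper_width: -0.1
```

```bash
python3 - <<'E'
from geo import *
import cv2
cv2.imwrite("pics/wrist7.png",ctrl.grab_frame("wrist")[...,::-1])
E
python3 arc.py "[4.44+0.07*i for i in range(12)]"
```

```text
now r 68.3 a -1.837 10.05 [-0.   0.3 -0.9]
4.44 [0.01, 0.01, 0.01]
4.51 [-0.02, -0.11, 0.01]
4.58 [-0.04, -0.23, 0.0]
4.65 [-0.05, -0.34, 0.0]
4.72 [-0.06, -0.46, 0.0]
4.79 [-0.05, -0.58, 0.0]
4.86 [-0.04, -0.7, 0.0]
4.93 [-0.02, -0.82, 0.0]
5.0 [0.01, -0.93, 0.0]
5.07 [0.05, -1.05, 0.0]
5.14 [0.09, -1.16, 0.0]
5.21 [0.15, -1.26, 0.0]
```

View pics/wrist7.png

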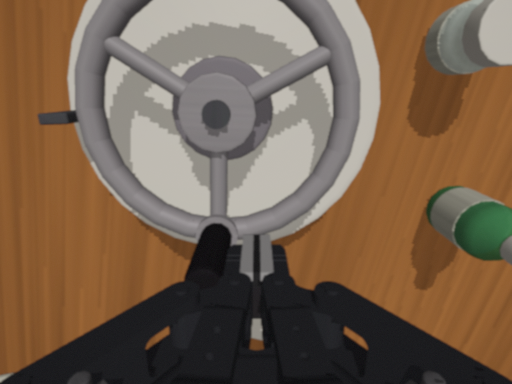

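Handle foot at (217,230), spoke straight down: about three quarters of a turn, in contact on the finger's left side. Go on.

Call:
apply_moves(increments=[{"jaw":0,"dp":[0,-0.05,0],"roll":0},{"jaw":0,"dp":[-0.02,-0.11,0],"roll":0},{"jaw":0,"dp":[-0.04,-0.23,0],"roll":0},{"jaw":0,"dp":[-0.05,-0.34,0],"roll":0},{"jaw":0,"dp":[-0.06,-0.46,0],"roll":0},{"jaw":0,"dp":[-0.05,-0.58,0],"roll":0},{"jaw":0,"dp":[-0.04,-0.7,0],"roll":0},{"jaw":0,"dp":[-0.02,-0.82,0],"roll":0},{"jaw":0,"dp":[0.01,-0.93,0],"roll":0},{"jaw":0,"dp":[0.05,-1.05,0],"roll":0},{"jaw":0,"dp":[0.09,-1.16,0],"roll":0},{"jaw":0,"dp":[0.15,-1.26,0],"roll":0}])

```text
time: 11.25
eef_pos: [533.6, -211.6, 278.2]
eef_rot: [1.995, 2.421, -0.001]
wrist_force: [2.4, -2.4, -0.5]
gripper_width: -0.0
```

```bash
python3 - <<'E'
from geo import *
import cv2
cv2.imwrite("pics/wrist8.png",ctrl.grab_frame("wrist")[...,::-1])
E
python3 arc.py "[5.22+0.05*i for i in range(14)]"
```

```text
now r 68.1 a -1.056 11.3 [-0.7 -1.1 -0.3]
5.22 [-0.0, 0.01, 0.0]
5.27 [0.04, -0.06, 0.0]
5.32 [0.09, -0.13, 0.0]
5.37 [0.14, -0.2, 0.0]
5.42 [0.19, -0.27, 0.0]
5.47 [0.25, -0.33, 0.0]
5.52 [0.3, -0.39, 0.0]
5.57 [0.37, -0.45, 0.0]
5.62 [0.43, -0.5, 0.0]
5.67 [0.5, -0.56, 0.0]
5.72 [0.57, -0.6, 0.0]
5.77 [0.64, -0.65, -0.0]
5.82 [0.72, -0.69, -0.0]
5.87 [0.79, -0.72, -0.0]
```

View pics/wrist8.png

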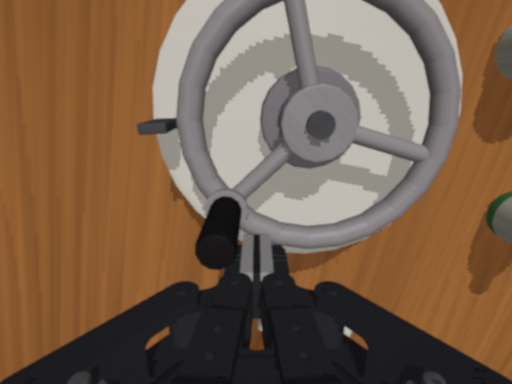

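Call:
apply_moves(increments=[{"jaw":0,"dp":[0.02,-0.03,0],"roll":0},{"jaw":0,"dp":[0.04,-0.06,0],"roll":0},{"jaw":0,"dp":[0.09,-0.13,0],"roll":0},{"jaw":0,"dp":[0.14,-0.2,0],"roll":0},{"jaw":0,"dp":[0.19,-0.27,0],"roll":0},{"jaw":0,"dp":[0.25,-0.33,0],"roll":0},{"jaw":0,"dp":[0.3,-0.39,0],"roll":0},{"jaw":0,"dp":[0.37,-0.45,0],"roll":0},{"jaw":0,"dp":[0.43,-0.5,0],"roll":0},{"jaw":0,"dp":[0.5,-0.56,0],"roll":0},{"jaw":0,"dp":[0.57,-0.6,0],"roll":0},{"jaw":0,"dp":[0.62,-0.63,0],"roll":0}])

```text
time: 12.5
eef_pos: [503.1, -191.6, 278.0]
eef_rot: [1.996, 2.422, -0.001]
wrist_force: [1.3, -1.6, -0.2]
gripper_width: 0.0
```

```bash
python3 - <<'E'
from geo import *
import cv2
cv2.imwrite("pics/wrist9.png",ctrl.grab_frame("wrist")[...,::-1])
E
python3 arc.py "[5.75+0.03*i for i in range(9)]"
```

```text
now r 67.9 a -0.521 12.55 [ 0.6 -0.6  3.2]
5.75 [-0.02, 0.01, -0.0]
5.78 [0.03, -0.02, -0.0]
5.81 [0.07, -0.04, -0.0]
5.84 [0.12, -0.06, -0.0]
5.87 [0.16, -0.09, -0.0]
5.9 [0.21, -0.11, -0.0]
5.93 [0.26, -0.12, -0.0]
5.96 [0.3, -0.14, -0.0]
5.99 [0.35, -0.16, -0.0]
```

View pics/wrist9.png

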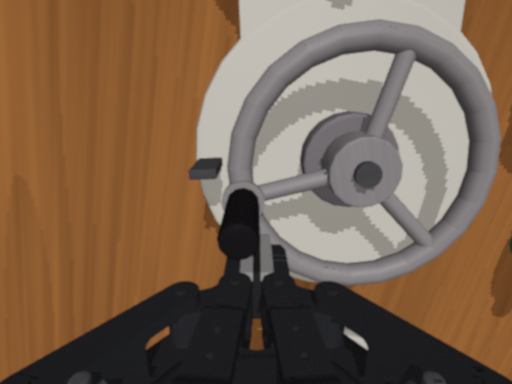

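```bash
cat > wm.py <<'E'
from arc import *
def w(px,z): 
    d=plane("wrist",px,z)[:2]-HUB;c,q=np.cos(YAW),np.sin(YAW);u=[c*d[0]+q*d[1],-q*d[0]+c*d[1]];return np.round([np.hypot(*u),np.arctan2(u[1],-u[0])],3)
E
python3 - <<'E'
from wm import *
print(w((239,241),135),w((243,194),85),w((214,162),78),plane("wrist",(367,175),88))
E
```

```text
[67.803 -0.204] [67.558 -0.16 ] [8.2948e+01 7.0000e-02] [ 553.3348323 -146.2851818   88.       ]
```

Call:
apply_moves(increments=[{"jaw":0,"dp":[0.04,-0.02,0],"roll":0},{"jaw":0,"dp":[0.08,-0.04,0],"roll":0},{"jaw":0,"dp":[0.12,-0.06,0],"roll":0},{"jaw":0,"dp":[0.16,-0.09,0],"roll":0},{"jaw":0,"dp":[0.19,-0.1,0],"roll":0},{"jaw":0,"dp":[0.22,-0.11,0],"roll":0},{"jaw":0,"dp":[0.22,-0.11,0],"roll":0}])

```text
time: 13.25
eef_pos: [496.9, -183.3, 277.9]
eef_rot: [1.997, 2.423, -0.001]
wrist_force: [0.7, -0.4, 0.9]
gripper_width: -0.1
```

```bash
python3 - <<'E'
from geo import *
import cv2
cv2.imwrite("pics/wrist10.png",ctrl.grab_frame("wrist")[...,::-1])
E
python3 arc.py "[5.9+0.03*i for i in range(5)]"
```

```text
now r 68.0 a -0.372 13.3 [ 0.5 -0.6  1.6]
5.9 [-0.02, 0.01, -0.0]
5.93 [0.03, -0.01, -0.0]
5.96 [0.08, -0.03, -0.0]
5.99 [0.13, -0.05, -0.0]
6.02 [0.18, -0.06, -0.0]
```

View pics/wrist10.png

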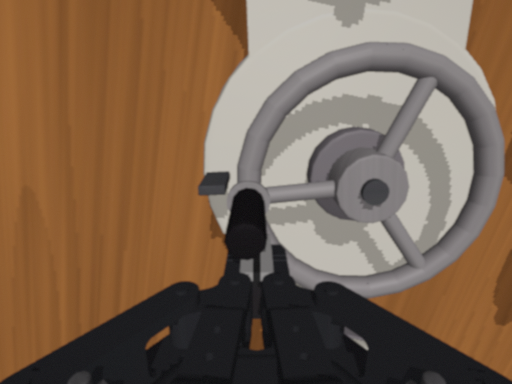

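```bash
python3 - <<'E'
from wm import *
print(w((246,241),135),w((249,193),85),w((213,180),78),plane("wrist",(375,191),88))
E
```

```text
[ 6.821e+01 -6.800e-02] [ 6.7872e+01 -1.5000e-02] [8.8419e+01 5.2000e-02] [ 553.97933702 -145.93265305   88.        ]
```

Call:
apply_moves(increments=[{"jaw":0,"dp":[0.03,-0.01,0],"roll":0},{"jaw":0,"dp":[0.05,-0.02,0],"roll":0},{"jaw":0,"dp":[0.05,-0.02,0],"roll":0},{"jaw":0,"dp":[0.0,0.0,0],"roll":0},{"jaw":0,"dp":[-0.3,0.1,0],"roll":0},{"jaw":0,"dp":[-0.7,0.1,0],"roll":0},{"jaw":0,"dp":[-1.0,0.0,0],"roll":0},{"jaw":0,"dp":[-1.0,0.0,-1],"roll":0},{"jaw":0,"dp":[-1.0,0.0,-2],"roll":0},{"jaw":0,"dp":[-1.0,0.0,-3],"roll":0},{"jaw":0,"dp":[-1.0,0.0,-3],"roll":0},{"jaw":0,"dp":[-1.0,0.0,-3],"roll":0}])

```text
time: 14.5
eef_pos: [504.0, -223.6, 398.7]
eef_rot: [1.997, 2.42, -0.001]
wrist_force: [-0.4, 0.9, -0.4]
gripper_width: -0.0
```

```bash
python3 - <<'E'
from geo import *
import cv2
w=ctrl.grab_frame("wrist")[...,::-1]
cv2.imwrite("pics/wrist11.png",w)
a=ctrl.grab_frame("scene")[...,::-1];cv2.imwrite("pics/scene11.png",a)
o=cv2.imread("pics/scene0.png")
f=lambda i:cv2.resize(i[110:260,135:335],None,fx=2,fy=4,interpolation=2)
cv2.imwrite("pics/cmp.png",np.hstack([f(o),f(a)]))
E
```

```text
(no output)
```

View pics/wrist11.png

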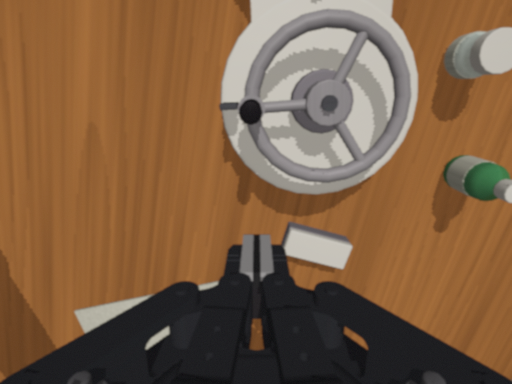

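View pics/cmp.png

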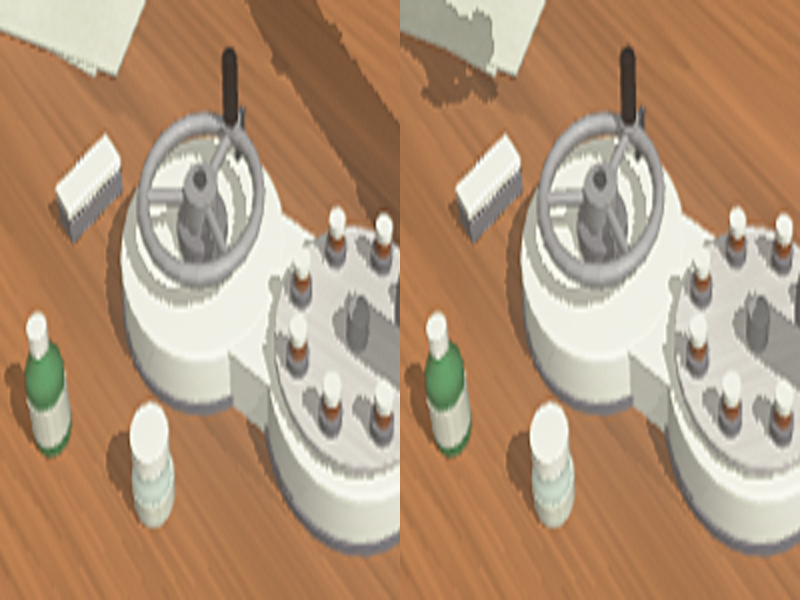

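```bash
python3 - <<'E'
from wm import *
import cv2
for i in (0,11):
    a=cv2.imread(f"pics/scene{i}.png")[118:145,240:262].max(2)
    y,x=np.nonzero(a[:20]<60);print(i,x.mean()+240,y.mean()+118,len(x), plane("scene",(x.mean()+240,y.mean()+118),112))
P0,P1=[plane("scene",p,112) for p in ((249.8,131),(249.3,131))]
print(w((250.5,111),135),w((234,105.5),78),plane("wrist",(329,103),88))
E
```

```text
0 249.38709677419354 128.06451612903226 31 [ 479.96828954 -169.24458366  112.        ]
11 248.44 127.08 25 [ 478.6150932  -173.73852024  112.        ]
[ 6.9056e+01 -1.9000e-02] [8.4874e+01 2.0000e-03] [ 551.59139609 -144.94735174   88.        ]
```

```bash
python3 -c "
from station import ctrl
print(ctrl.state()['dq']);print(ctrl.job_done())"
```

```text
[-0.00482063  0.01067092 -0.00281319  0.00824008 -0.00149493  0.00065545
 -0.00438099]
the job is handed in; nothing more can be done
None
```

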